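Close the instrument steriliser and tighten its clamp to the click

TASK

Close the small instrument steriliser: set the loose round lid squarely on the open pot, swing the clamp arm over it as far as its stop, then turn the black wing knob clockwise until it slips and clicks once, and stop: a second click is overtightened. Do not press the lid down hard, and leave everything else on the table as it stands.

Things in the scene. Friction and masses are not known exactly. Their poses are not given: they have to be found in the camera images.
- lid: Loose aluminium lid, about 250 g. Origin: centre of its underside, z up. From below: black rubber plug 86 mm across, 10 mm high, foot chamfered 2 mm, entering the pot with 3 mm to spare all round; flange 108 mm across, 6 mm thick, to lie on the pot's rim; round upright grip boss 30 mm across, 24 mm high, top 40 mm above the origin. At the start it stands on its plug on the table.
- lid_seat (a point): Centre of the underside of the lid's flange, 10 mm above the lid's origin. With the lid fully home it lies at pot_mouth.
- pot_mouth (a point): Centre of the open mouth of the steel pot, level with its rim, 100 mm above the table. The pot is 100 mm across outside, 92 mm inside, fixed with the clamp post on a white base plate 235 x 130 x 12 mm that is fast to the table. The point's x axis points from the pot to the post, z up.
- clamp (a joint): Swing angle (rad) of the clamp arm about its upright post: 0 = at its stop, over the centre of the pot; grows as it opens, counter-clockwise from above; up to 1.8. It stays where it is left (a push of about 2.5 N at the peg moves it). Turning the knob clockwise pulls the arm against its stop.
- clamp_post (a point): On the axis of the clamp arm's post, 174 mm above the table, top of the arm's hub. The post stands 115 mm from the pot's centre. The arm is a level grey bar 26 mm wide, 148 to 162 mm above the table, from the hub to 140 mm out. The point's axes turn with the arm: its -x axis points along the arm towards the knob.
- clamp_peg (a point): Point on the upright steel finger peg on the arm, 60 mm from the post's axis and 55 mm from the knob's axis, by which the arm is swung. The peg is round, 12 mm across, and stands from 162 to 202 mm above the table; the point is 12 mm below its top.
- knob_grip (a point): Middle of the black wing on the knob's upright axis, 201 mm above the table, 115 mm from the post. Wing: 42 mm long (point x), 14 mm thick (y), from 182 to 218 mm above the table; below it a 40 mm disc, then a 56 mm steel collar, 164 to 170 mm. Clockwise from above screws the clamp's foot down on the lid's boss; how far until the first click differs each time (0.9 to 2.2 rad).
- knob_mark (a point): White pointer on the knob, at the wing's +x end, 22 mm from the axis, 178 mm above the table; turns with the knob. The knob drags at about 0.26 N m while the foot runs down and rises to about 0.4 N m once it presses the lid; there its clutch slips, a click every 0.52 rad, and the torque then falls to about nothing before it builds again. Let go, it settles in the nearest notch and stays tight.
- collar_mark (a point): Black line on the steel collar below the knob, 22 mm from the same axis and 178 mm above the table; turns with the screw. At the start it lies under the pointer; each click of the clutch moves the pointer 30 degrees (an 11 mm chord) on from it.
- gallipot: Bystander: small aluminium bowl, 80 mm across, 45 mm high; origin under its centre.
- tape_roll: Bystander: roll of tape, 64 mm across, 25 mm high, lying flat; origin under its centre.
- kidney_dish: Bystander: steel dish about 150 x 85 x 32 mm; origin under its middle.
- antiseptic: Bystander: white bottle, 66 mm across, 170 mm high; origin under its centre.
- swab_jar: Bystander: glass jar, 72 mm across, 85 mm high; origin under its centre.
- forceps_jar: Bystander: steel jar, 56 mm across, 110 mm high, forceps standing in it up to 175 mm; origin under its centre.
- tweezers: Bystander: steel tweezers lying flat, 135 x 10 x 11 mm; origin under their middle.

How it is judged:
By the outcome, as a careful person would: the job done as asked, in the order asked, and still so for the second after the job is handed in, with the robot touching nothing.
It also fails if it takes over 72 s, if anything falls off the work surface, if the arm or the gripper's body presses on something with over 40 N, if the wrist force passes 120 N, or if a joint passes its speed limit or range.

ROBOT

A 6-joint arm with a two-finger parallel gripper is mounted at the origin on the work surface. World frame = base frame: x ahead of the robot, y to its left, z up, the work surface at z = 0. Lengths are in m, angles in degrees, forces in N, time in s.
With the tool pointing down it reaches from about 0.4 to 0.825 m from the base axis. Payload 7 kg.
Tool frame: the origin (TCP) lies at the very end of the fingers, on their centre line; the grasp point (between the pads) lies 19 mm behind it (ctrl.grip_point_offset is the distance from the TCP to the grasp point, in m); x points along the fingers, z is the direction in which the jaws open and shut, and the axes are right-handed (so a half turn about x gives the same grasp; the last joint's range is limited). The gripper opens to 88 mm and grips with 3 to 60 N. Pads are 19 mm wide; open, the fingers measure 130 mm over their backs; the gripper's body (78 mm by 193 mm) begins 47 mm behind the grasp point.
Start: joints at [87.439, 20.546, 0.682, 0, -70.136, -16.507], TCP at [0.221, 0.638, 0.227] pointing down, gripper open.
Joint ranges: [-176.03, 176.03], [-82.01, 121.73], [-58.28, 71.71], [-173.87, 95.51], [-174.79, -0.11], [-173.66, 173.66]. Speed limits (degrees/s): [136.94, 136.94, 172.46, 180, 180, 180].

INTERFACE

Orientations are given as [roll, pitch, yaw] about the fixed x, y, z axes, in that order (R = Rz(yaw) Ry(pitch) Rx(roll)).
In Python, from plant import get_obs, snapshot, calibration, close_job, ctrl gives the robot as it stands.
- The arm moves only by the tool move_arm, never from a script. Its argument "commands" is a list that holds one entry, the list of rows, each a list of 4 numbers: the shift along the tool's x, y, z in cm, then the turn about the tool's x in rad. In form: [[[dx, dy, dz, spin], ...]]. A call has 1 to 8 rows; each row shifts and turns the commanded pose from where the row before left it, along the tool's axes as they then stand; what a row does not reach is not made up. A row lasts 1/10 s, in which the tool goes at most 50 mm and 8.59 degrees, less where a joint would pass 70% of its speed; a pose out of reach is approached as far as the arm can. A call with a gripper value outside its range is refused whole. "jaw" is the finger opening in cm, from 0 to 8.76, set as the call begins (left out, the last holds). The fingers move at their own pace and stop on an object; the grip force is fixed at half the most. Time passes only in rows, so rows that do not move let the fingers close. It gives the time, the measured TCP pose, the force and the opening at its end, in the units of the state.
- get_obs(): the state, without advancing time (a new reading comes with each control period).
- snapshot(name): name is "side" or "top" or "wrist"; returns (picture, depth): 420x560x3 uint8, red, green, blue; 420x560 float32, m along the optical axis (not along the pixel's ray), 0 where there is no reading.
- calibration(name): a dict with "mtx" (3x3 intrinsics, pixels), "k1" (the pictures are not rectified: a ray, as slopes to the right and down, at radius r is drawn at 1 + k1 r^2 times it, then the intrinsics apply), "T" (4x4, takes a point from camera to world coordinates); the wrist camera has in their place "tool_from_camera" (4x4, takes a point from camera to tool coordinates, whose origin is the TCP and whose axes are the tool frame's). Camera axes: x right, y up, looking along -z (the intrinsics and any distortion apply to the point x, -y, -z); pixel columns grow to the right and rows downward; lengths in m; the calibration is good to about 2 mm. A picture is of the moment at which its call begins: read the wrist's pose just before it. calibration takes no time and is no camera call.
- close_job(): hands the job in, once; it reports no verdict.
The state is a dict: "clock": time; "joint_pos": joint angles; "qvel": joint speeds; "tau": joint torques, N m; "tool_pos": TCP position; "orientation": TCP orientation; "force": force on the tool from outside, world axes, zero at the start; "moment": the same for the moment, N m; "opening": finger opening in m.
Only numpy, scipy, OpenCV 4.12 (cv2) and the standard library are available. Lean on these libraries where they do the work, as an engineer would, in place of code of your own. Each camera call takes 0.05 s, during which the arm holds its last target. There are 200 camera calls.

## Working session

There is one attempt and no reset: what is moved stays moved. The work goes in short steps, Python scripts to look and compute and a tool call to move; the robot and the scene stay as the last step left them, time stands still between calls to the robot, and variables do not carry over. Pictures are saved under pics/ and viewed, about 8 in all and at most 12, crops included, and the job is handed in when it is done.

Besides the shell and the picture viewer there is one more tool, called after "Call:" by a JSON object that holds its "method" and its "body". move_arm: Moves the arm, as the interface text tells. Its arguments: {"type":"object","properties":{"commands":{"type":"array"},"jaw":{"type":"number"}},"required":["commands"]}

```bash
ls; mkdir -p pics; cat > h.py <<'E'
import numpy as np, cv2
from plant import get_obs, snapshot, calibration, close_job, ctrl
from scipy.spatial.transform import Rotation as R
def toolT(o):
    T=np.eye(4); T[:3,:3]=R.from_euler('xyz',o['orientation'],degrees=True).as_matrix(); T[:3,3]=o['tool_pos']; return T
def shot(name,fn=None):
    o=get_obs(); im,d=snapshot(name); c=calibration(name)
    T=toolT(o)@np.array(c['tool_from_camera']) if name=='wrist' else np.array(c['T'])
    if fn: cv2.imwrite('pics/'+fn+'.png',im[:,:,::-1]); np.savez('pics/'+fn+'.npz',im=im,d=d,T=T,K=c['mtx'],k1=c['k1'])
    return im,d,T,np.array(c['mtx']),c['k1']
def load(fn):
    z=np.load('pics/'+fn+'.npz'); return z['im'],z['d'],z['T'],z['K'],float(z['k1'])
def cloud(s):
    im,d,T,K,k1=s
    v,u=np.mgrid[:d.shape[0],:d.shape[1]].astype(float)
    xd=(u-K[0,2])/K[0,0]; yd=(v-K[1,2])/K[1,1]; x,y=xd.copy(),yd.copy()
    for _ in range(8):
        f=1+k1*(x*x+y*y); x=xd/f; y=yd/f
    P=np.stack([x*d,-y*d,-d],-1)@T[:3,:3].T+T[:3,3]; P[d==0]=np.nan
    return P
def proj(s,P):
    im,d,T,K,k1=s; p=(np.asarray(P)-T[:3,3])@T[:3,:3]; x=p[...,0]/-p[...,2]; y=-p[...,1]/-p[...,2]
    f=1+k1*(x*x+y*y); return np.stack([K[0,0]*x*f+K[0,2],K[1,1]*y*f+K[1,2]],-1)
E
python3 - <<'E'
from h import *
o=get_obs(); print({k:np.round(v,3).tolist() for k,v in o.items()}); print(toolT(o)[:3,:3].round(3)); print(ctrl.grip_point_offset)
a=shot('top','top0');b=shot('side','side0');shot('wrist','w0')
print(a[2].round(3),b[2].round(3))
E
```

```text
pics
{'clock': 0.0, 'joint_pos': [87.436, 20.593, 0.632, -0.02, -70.137, -16.508], 'qvel': [-0.087, 0.052, 0.138, -0.05, -0.052, 0.096], 'tau': [-0.0, -58.272, 29.306, 6.997, 0.007, -0.0], 'tool_pos': [0.22, 0.637, 0.226], 'orientation': [5.61, 89.9, -103.469], 'force': [-0.378, 0.536, -0.02], 'moment': [0.031, 0.016, 0.02], 'opening': 0.087}
[[-0.     0.945 -0.327]
 [-0.002 -0.327 -0.945]
 [-1.     0.     0.002]]
0.0188
[[-0.026  0.982 -0.186  0.317]
 [-1.    -0.027 -0.005 -0.004]
 [-0.01   0.186  0.982  1.357]
 [ 0.     0.     0.     1.   ]] [[ 0.738  0.398 -0.545 -0.122]
 [-0.674  0.414 -0.611 -0.74 ]
 [-0.018  0.819  0.574  0.819]
 [ 0.     0.     0.     1.   ]]
```

View pics/top0.png

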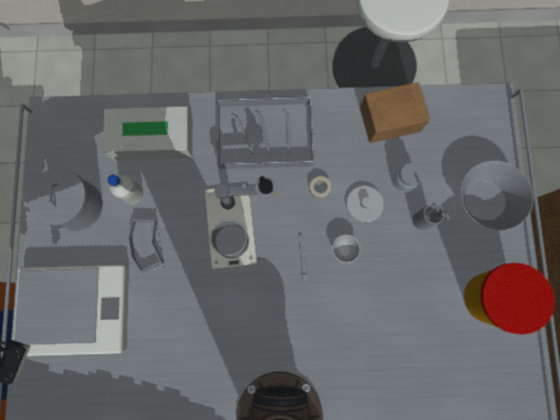

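View pics/side0.png

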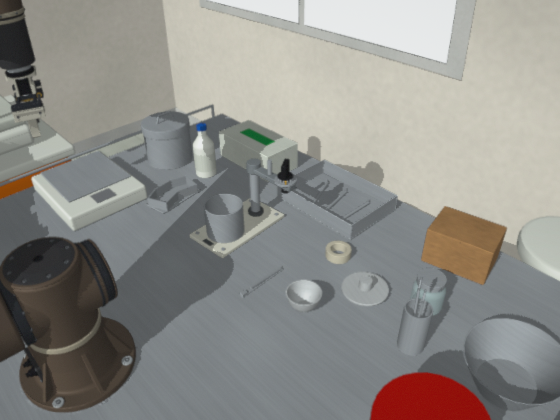

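```bash
python3 - <<'E'
from h import *
def circ(p):
    A=np.c_[2*p,np.ones(len(p))]; s=np.linalg.lstsq(A,(p**2).sum(1),rcond=None)[0]; return s[:2],np.sqrt(s[2]+s[:2]@s[:2])
for n in ('top0','side0'):
    s=load(n); P=cloud(s)
    def at(u,v): return P[v,u]
    if n=='top0':
        L=at(365,204); M=at(231,240); K=at(265,186); print('L',L.round(3),'M',M.round(3),'K',K.round(3))
        c0=L[:2]; m0=M[:2]; k0=K[:2]
    F=P.reshape(-1,3); F=F[np.isfinite(F[:,0])]
    def near(c,r,z0,z1): 
        q=F[(np.hypot(*(F[:,:2]-c).T)<r)&(F[:,2]>z0)&(F[:,2]<z1)]; return q
    for lab,c,r,z0,z1 in [('boss',c0,.05,.032,.05),('flange',c0,.08,.010,.022),('rim',m0,.075,.09,.11),('knob',k0,.04,.175,.25),('hub+peg',k0+[0,.1],.08,.165,.25),('arm',k0+[0,.07],.09,.14,.17)]:
        q=near(c,r,z0,z1)
        if len(q)>4:
            mm=(q.max(0)+q.min(0))/2
            print(n,lab,len(q),'mean',q.mean(0).round(4),'mid',mm.round(4),'ext',np.ptp(q,axis=0).round(3))
            if lab in('rim',): print('  circ',circ(q[:,:2]))
    q=near(k0+[0,.07],.13,.14,.25)
    print(q[np.argsort(-q[:,2])][:40:2].round(3).tolist())
a=cv2.imread('pics/side0.png')[130:260,180:310]; b=cv2.imread('pics/top0.png')[165:275,190:300]
w=cv2.imread('pics/w0.png')
A=cv2.resize(a,(400,400),interpolation=2);B=cv2.resize(b,(400,400),interpolation=2)
cv2.imwrite('pics/c0.png',np.hstack([A,B]))
E
```

```text
L [ 0.572 -0.264  0.041] M [0.482 0.122 0.016] K [0.59  0.017 0.217]
top0 boss 91 mean [ 0.5777 -0.2668  0.0404] mid [ 0.5783 -0.2679  0.0403] ext [0.029 0.029 0.015]
top0 flange 917 mean [ 0.5772 -0.267   0.0165] mid [ 0.5715 -0.2671  0.0161] ext [0.118 0.106 0.012]
top0 rim 201 mean [0.4806 0.1228 0.099 ] mid [0.4803 0.1223 0.0979] ext [0.098 0.098 0.015]
  circ (array([0.47923811, 0.12189751]), np.float64(0.047669851961583826))
top0 knob 211 mean [0.5954 0.0176 0.2001] mid [0.5978 0.0138 0.1991] ext [0.04  0.044 0.048]
top0 hub+peg 248 mean [0.5937 0.11   0.1752] mid [0.5942 0.0945 0.1856] ext [0.038 0.112 0.041]
top0 arm 337 mean [0.5926 0.0761 0.1625] mid [0.599  0.0729 0.1593] ext [0.054 0.152 0.021]
[[0.581, 0.012, 0.223], [0.592, 0.017, 0.223], [0.602, 0.021, 0.222], [0.605, 0.021, 0.222], [0.597, 0.022, 0.221], [0.6, 0.014, 0.221], [0.608, 0.024, 0.221], [0.608, 0.021, 0.221], [0.607, 0.016, 0.22], [0.584, 0.007, 0.22], [0.6, 0.017, 0.22], [0.584, 0.012, 0.22], [0.597, 0.009, 0.219], [0.6, 0.019, 0.219], [0.59, 0.019, 0.219], [0.587, 0.004, 0.219], [0.59, 0.009, 0.219], [0.5
[... 470 characters left out ...]
0.1961] mid [0.5967 0.0165 0.1975] ext [0.044 0.037 0.044]
side0 hub+peg 179 mean [0.5913 0.1054 0.1764] mid [0.5928 0.0944 0.1838] ext [0.037 0.11  0.037]
side0 arm 381 mean [0.5862 0.0738 0.1599] mid [0.5951 0.0734 0.155 ] ext [0.057 0.152 0.03 ]
[[0.585, 0.011, 0.22], [0.597, 0.02, 0.219], [0.61, 0.023, 0.218], [0.605, 0.028, 0.218], [0.593, 0.02, 0.218], [0.582, 0.005, 0.218], [0.607, 0.021, 0.218], [0.591, 0.017, 0.218], [0.577, 0.01, 0.217], [0.609, 0.026, 0.217], [0.606, 0.016, 0.217], [0.585, 0.011, 0.217], [0.585, 0.005, 0.217], [0.582, 0.008, 0.217], [0.606, 0.026, 0.216], [0.594, 0.01, 0.216], [0.584, 0.0, 0.216], [0.608, 0.024, 0.216], [0.588, 0.018, 0.216], [0.607, 0.02, 0.215]]
```

View pics/c0.png

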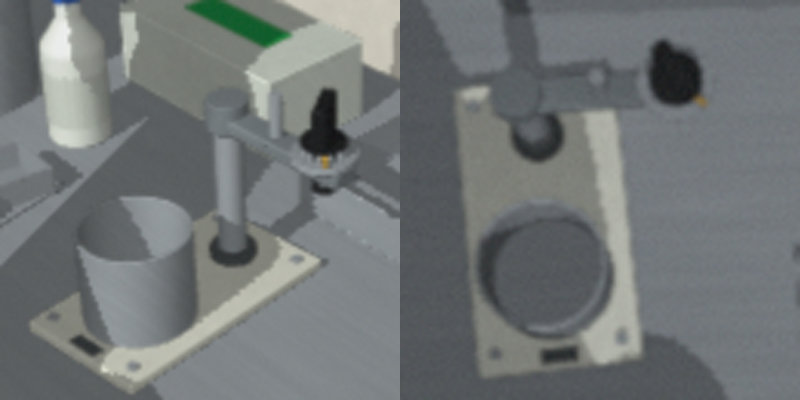

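Call:
{"method": "move_arm", "body": {"commands": [[[-0.4,3.2,3.7,0],[-0.4,3.2,3.7,0],[-0.4,3.2,3.7,0],[-0.4,3.2,3.7,0],[-0.4,3.2,3.7,0],[-0.4,3.2,3.7,0],[-0.4,3.2,3.7,0],[-0.4,3.2,3.7,0]]]}}

```text
clock: 0.95
tool_pos: [0.3659, 0.2726, 0.2588]
orientation: [178.4, 90.0, 69.4]
force: [1.3, 1.3, 0.4]
opening: 0.0876
```

Call:
{"method": "move_arm", "body": {"commands": [[[0,3.2,3.7,0],[0,3.2,3.7,0],[0,3.2,3.7,0],[0,3.2,3.7,0],[0,3.2,3.7,0],[0,3.2,3.7,0],[0,3.2,3.7,0],[0,3.2,3.7,0]]]}}

```text
clock: 1.75
tool_pos: [0.5113, -0.0909, 0.2586]
orientation: [140.2, 90.0, 31.1]
force: [0.2, 1.9, -0.3]
opening: 0.0879
```

Call:
{"method": "move_arm", "body": {"commands": [[[0,3.0,3.7,0],[0,3.0,3.7,0],[0,3.0,3.7,0],[0,3.0,3.7,0],[4,0,0,0],[4,0,0,0],[3,0,0,0],[0,0,0,0]]]}}

```text
clock: 2.55
tool_pos: [0.5729, -0.2673, 0.1435]
orientation: [-86.3, 89.5, 164.6]
force: [0.1, 0.0, 1.1]
opening: 0.0877
```

```bash
python3 - <<'E'
from h import *
o=get_obs(); print(o['tool_pos'],o['joint_pos'],o['force']); s=shot('wrist','w1'); P=cloud(s).reshape(-1,3)
T=toolT(o); print(T[:3,:3].round(3))
q=P[np.isfinite(P[:,0])&(np.hypot(P[:,0]-.577,P[:,1]+.268)<.09)]
for a,b in((.036,.046),(.011,.021)):
    r=q[(q[:,2]>a)&(q[:,2]<b)]; print(len(r),r.mean(0).round(4),((r.max(0)+r.min(0))/2).round(4),np.ptp(r,axis=0).round(4))
E
```

```text
[ 0.57289172 -0.26729758  0.14350902] [ -7.3963592   20.42045142 -10.875194    -0.08399908 -59.21465441
  78.30371557] [0.06163831 0.00474771 1.09811353]
[[-0.009  0.945 -0.328]
 [ 0.002 -0.328 -0.945]
 [-1.    -0.009  0.001]]
1235 [ 0.5789 -0.268   0.0399] [ 0.5784 -0.2679  0.0389] [0.0295 0.0295 0.0058]
12252 [ 0.5811 -0.2688  0.016 ] [ 0.5784 -0.268   0.0169] [0.1074 0.107  0.008 ]
```

View pics/w1.png

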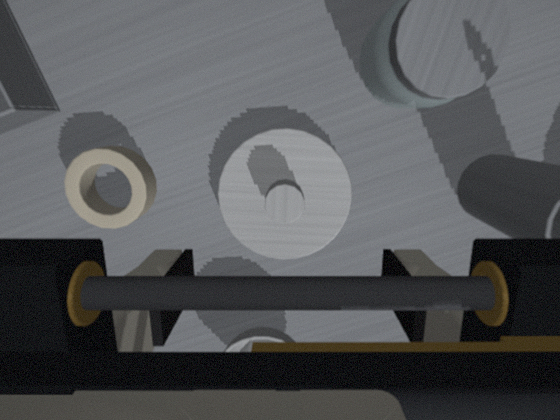

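Call:
{"method": "move_arm", "body": {"commands": [[[3,0.2,0,0],[3,0,0,0],[2,0,0,0],[0,0,0,0],[0,0,0,0]]]}}

```text
clock: 3.1
tool_pos: [0.5794, -0.2689, 0.0707]
orientation: [83.7, 89.9, -25.3]
force: [0.6, -0.5, 0.2]
opening: 0.0874
```

Call:
{"method": "move_arm", "body": {"commands": [[[1.6,-0.1,0,0],[1.6,0,0,0],[1.4,0,0,0],[0,0,0,0],[0,0,0,0]]]}}

```text
clock: 3.6
tool_pos: [0.5778, -0.2684, 0.0236]
orientation: [81.9, 89.9, -27.2]
force: [-0.4, -0.3, 0.5]
opening: 0.0876
```

Call:
{"method": "move_arm", "body": {"commands": [[[0,0,0,0],[0,0,0,0],[0,0,0,0],[0,0,0,0],[0,0,0,0],[0,0,0,0],[0,0,0,0]]], "jaw": 0}}

```text
clock: 4.3
tool_pos: [0.577, -0.2683, 0.0225]
orientation: [-66.5, 90.0, -175.6]
force: [-0.0, 0.2, 0.0]
opening: 0.0369
```

Still closing; continue, then lift.

Call:
{"method": "move_arm", "body": {"commands": [[[0,0,0,0],[0,0,0,0],[0,0,0,0],[0,0,0,0],[-1,0,0,0],[-2,0,0,0],[-2,0,0,0],[0,0,0,0]]]}}

```text
clock: 5.1
tool_pos: [0.5788, -0.2688, 0.0759]
orientation: [92.8, 89.7, -16.2]
force: [0.7, -0.1, -2.4]
opening: 0.0292
```

Call:
{"method": "move_arm", "body": {"commands": [[[-4,0,0,0],[-4.5,0,0,0],[-4.5,0,0,0],[-4.5,0,0,0],[-4.5,0,0,0],[0,-2.2,-3.4,0],[0,-2.2,-3.4,0],[0,-2.2,-3.4,0]]]}}

```text
clock: 5.9
tool_pos: [0.5469, -0.1492, 0.2918]
orientation: [-105.7, 89.9, 145.1]
force: [0.7, 0.8, -2.5]
opening: 0.0295
```

Call:
{"method": "move_arm", "body": {"commands": [[[0,-2.2,-3.4,0],[0,-2.2,-3.4,0],[0,-2.2,-3.4,0],[0,-2.2,-3.4,0],[0,-2.2,-3.4,0],[0,-2.2,-3.4,0],[0,-2.2,-3.1,0],[0,0,0,-0.1]]]}}

```text
clock: 6.7
tool_pos: [0.4778, 0.1254, 0.2919]
orientation: [-114.4, 89.9, 142.5]
force: [-0.1, -0.7, -2.1]
opening: 0.0293
```

Call:
{"method": "move_arm", "body": {"commands": [[[0,0,0,-0.1],[0,0,0,-0.1],[0,0,0,-0.1],[2,0,0,0],[3,0,0,0],[2,0,0,0],[0,0,0,0],[0,0,0,0]]]}}

```text
clock: 7.5
tool_pos: [0.4792, 0.1219, 0.2228]
orientation: [-33.3, 89.9, -119.5]
force: [0.7, -0.3, -2.4]
opening: 0.0294
```

```bash
cat > lidpot.py <<'E'
from h import *
import sys
o=get_obs(); print(o['tool_pos'],np.round(o['joint_pos'],1),np.round(o['force'],1)); T=toolT(o); print(T[:3,:3].round(3))
s=shot('wrist',sys.argv[1]); np.save('pics/o.npy',T)
E
python3 lidpot.py w2
```

```text
[0.47921679 0.12193825 0.22277616] [ 37.1   3.5 -21.8   0.  -64.7  56.7] [ 0.7 -0.3 -2.4]
[[-0.     0.998  0.067]
 [-0.001  0.067 -0.998]
 [-1.    -0.     0.001]]
```

View pics/w2.png

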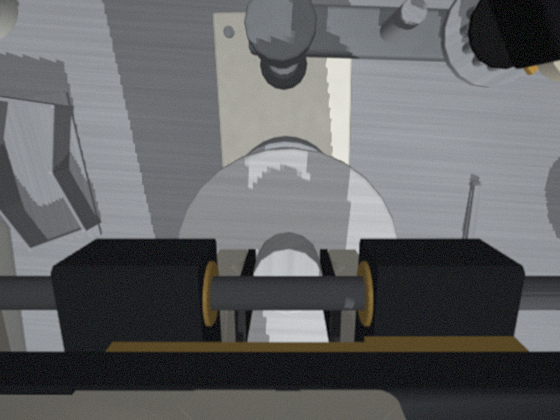

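```bash
cat > meas.py <<'E'
from h import *
import sys
from scipy.optimize import least_squares
s=load(sys.argv[1]); P=cloud(s).reshape(-1,3); P=P[np.isfinite(P[:,0])]
def rep(l,c,r,z0,z1):
    q=P[(np.hypot(*(P[:,:2]-c).T)<r)&(P[:,2]>z0)&(P[:,2]<z1)]
    if len(q)>5: print(l,len(q),'mean',q.mean(0).round(4),'mid',((q.max(0)+q.min(0))/2).round(4),'ext',np.ptp(q,axis=0).round(4))
    return q
def edge(q,c,n=36):
    a=np.arctan2(*(q[:,:2]-c).T[::-1]); r=np.hypot(*(q[:,:2]-c).T); E=[]
    for k in range(n):
        m=(a>-np.pi+k*2*np.pi/n)&(a<=-np.pi+(k+1)*2*np.pi/n)
        if m.sum()>5: E.append(q[m][np.argmax(r[m])][:2])
    return np.array(E)
if __name__=='__main__':
    rep('hub',[.594,.130],.035,.169,.18); rep('peg',[.593,.070],.02,.195,.208); rep('knob',[.594,.015],.04,.208,.225)
    q=rep('rim',[.479,.1225],.06,.092,.106)
    if len(q): print(q[::max(1,len(q)//12)].round(4).tolist())
    q=rep('flange',[.479,.122],.08,.20,.225)
    if len(q):
        E=edge(q,np.array([.479,.122])); f=least_squares(lambda p:np.hypot(*(E-p).T)-.054,[.479,.122],loss='soft_l1',f_scale=.001); print('lid ctr',f.x,f.fun.round(4), q[:,2].mean())
E
python3 meas.py w2
```

```text
hub 3800 mean [0.5916 0.1323 0.1739] mid [0.5908 0.1327 0.1728] ext [0.0306 0.0376 0.0073]
peg 699 mean [0.5957 0.0733 0.2012] mid [0.5959 0.0727 0.1996] ext [0.0108 0.0119 0.0091]
knob 1566 mean [0.5914 0.0202 0.2143] mid [0.5905 0.0199 0.2139] ext [0.0238 0.0189 0.0119]
rim 334 mean [0.5257 0.1269 0.0993] mid [0.523  0.1266 0.0974] ext [0.0129 0.0584 0.0103]
[[0.5292, 0.1277, 0.0934], [0.5292, 0.1168, 0.0938], [0.5288, 0.1177, 0.0993], [0.5277, 0.1237, 0.1006], [0.5261, 0.1343, 0.0992], [0.5275, 0.1137, 0.0985], [0.5258, 0.1282, 0.0992], [0.5271, 0.1076, 0.0984], [0.5256, 0.1197, 0.0989], [0.5234, 0.1417, 0.1004], [0.5223, 0.1471, 0.1], [0.5217, 0.1455, 0.1004], [0.5199, 0.1485, 0.1003]]
flange 18709 mean [0.5    0.1224 0.2163] mid [0.4836 0.1217 0.2183] ext [0.1009 0.104  0.0134]
lid ctr [0.48078098 0.12100007] [-0.0075 -0.0059 -0.004  -0.0041 -0.0006 -0.0007 -0.0005 -0.0007 -0.0008
 -0.0007 -0.0007 -0.0008 -0.0009 -0.0007 -0.0006 -0.0006 -0.0008 -0.0005
 -0.0003 -0.0006 -0.001  -0.0041 -0.004  -0.0068] 0.21630464091330104
```

Call:
{"method": "move_arm", "body": {"commands": [[[3,0,0,0],[3,0,0,0],[2,0,0,0],[1,0,0,0],[0.6,0,0,0],[0,0,0,0],[0,0,0,0]]]}}

```text
clock: 8.25
tool_pos: [0.48, 0.1225, 0.1277]
orientation: [111.9, 89.9, 25.8]
force: [-0.2, -0.2, -2.7]
opening: 0.0292
```

```bash
python3 - <<'E'
from h import *
print(get_obs()['tool_pos'],get_obs()['force'])
a=shot('side','s2');b=shot('top','t2')
A=cv2.resize(a[0][150:260,170:290],(400,367),interpolation=2);B=cv2.resize(b[0][190:300,170:290],(400,367),interpolation=2)
cv2.imwrite('pics/c2.png',np.hstack([A,B])[:,:,::-1])
E
```

```text
[0.47999591 0.12254919 0.1276841 ] [-0.2429235  -0.2436913  -2.71302079]
```

View pics/c2.png

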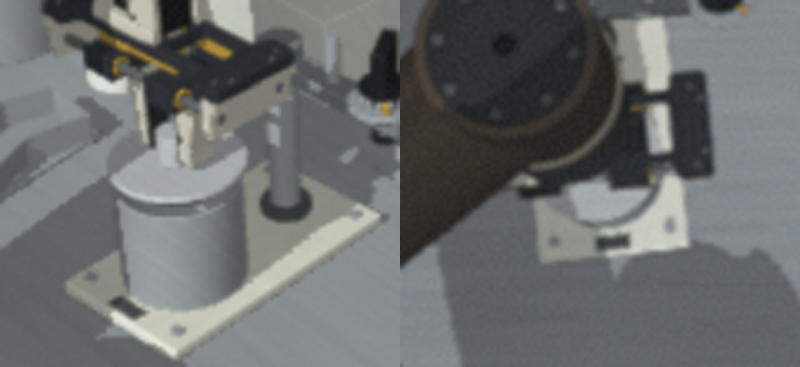

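```bash
python3 - <<'E'
from h import *
s=load('side0'); s2=load('s2')
R_=s[2]
# rendered silhouettes: project hypothetical circles
def circ(c,r,z): 
    t=np.linspace(0,2*np.pi,200); return np.c_[c[0]+r*np.cos(t),c[1]+r*np.sin(t),np.full(200,z)]
im=cv2.resize(s2[0],None,fx=5,fy=5,interpolation=2)[:,:,::-1].copy()
i0=cv2.resize(s[0],None,fx=5,fy=5,interpolation=2)[:,:,::-1].copy()
dr=lambda I,P,c:cv2.polylines(I,[np.round(proj(s,P)*5+2).astype(int).reshape(-1,1,2)],True,c,1)
z=.1277-.0225
dr(im,circ((.48,.1225),.054,z+.016),(0,0,255)); dr(im,circ((.479,.1225),.05,.1),(0,255,0)); dr(im,circ((.479,.1225),.05,.012),(0,255,0))
dr(i0,circ((.479,.1225),.05,.1),(0,255,0)); dr(i0,circ((.479,.1225),.046,.1),(0,255,0)); dr(i0,circ((.479,.1225),.05,.012),(0,255,0))
r=slice(920,1270),slice(970,1300)
cv2.imwrite('pics/c3.png',np.hstack([i0[r],im[r]]))
E
```

```text
(no output)
```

View pics/c3.png

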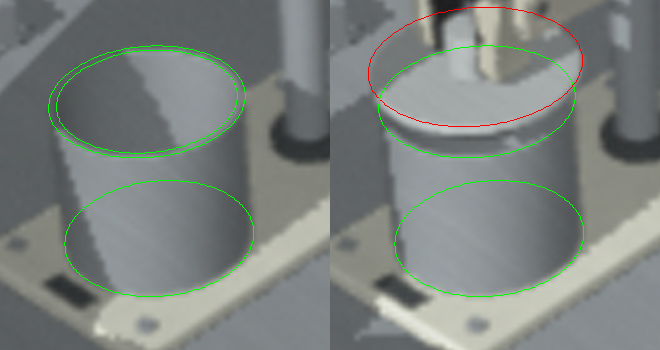

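Call:
{"method": "move_arm", "body": {"commands": [[[0.3,0,0,0],[0.3,0,0,0],[0.2,0,0,0],[0,0,0,0],[0,0,0,0]]]}}

```text
clock: 8.85
tool_pos: [0.4792, 0.1221, 0.1185]
orientation: [-47.9, 90.0, -134.1]
force: [0.2, 0.4, -3.4]
opening: 0.0293
```

Call:
{"method": "move_arm", "body": {"commands": [[[0.2,0,0,0],[0.2,0,0,0],[0.1,0,0,0],[0,0,0,0],[0,0,0,0]]]}}

```text
clock: 9.35
tool_pos: [0.4792, 0.1221, 0.1135]
orientation: [-46.9, 90.0, -133.0]
force: [0.3, -1.2, -2.0]
opening: 0.0292
```

Call:
{"method": "move_arm", "body": {"commands": [[[0.08,0,0,0],[0,0,0,0],[0,0,0,0]]]}}

```text
clock: 9.65
tool_pos: [0.4792, 0.1221, 0.1128]
orientation: [83.8, 90.0, -2.3]
force: [0.5, 0.1, -2.2]
opening: 0.029
```

Call:
{"method": "move_arm", "body": {"commands": [[[0.08,0,0,0],[0,0,0,0],[0,0,0,0]]]}}

```text
clock: 9.95
tool_pos: [0.4793, 0.1222, 0.1124]
orientation: [99.8, 90.0, 13.6]
force: [-3.5, -0.8, 5.8]
opening: 0.0292
```

Call:
{"method": "move_arm", "body": {"commands": [[[0,0,0,0],[0,0,0,0],[0,0,0,0],[0,0,0,0],[0,0,0,0],[-1,0,0,0],[-3,0,0,0],[-4,0,0,0]]], "jaw": 6}}

```text
clock: 10.75
tool_pos: [0.4782, 0.1215, 0.1921]
orientation: [-59.9, 89.8, -146.1]
force: [0.6, 1.1, 0.2]
opening: 0.0599
```

Call:
{"method": "move_arm", "body": {"commands": [[[-4,0,0,0],[-4,0,0,0],[-2,0,0,0],[-1,0,0,0],[0,-2.5,0,0],[0,-2.5,0,0],[0,0,0,0]]]}}

```text
clock: 11.45
tool_pos: [0.427, 0.1181, 0.3019]
orientation: [-128.6, 90.0, 145.3]
force: [0.3, 0.8, -0.2]
opening: 0.06
```

```bash
python3 lidpot.py w3; python3 meas.py w3;  python3 - <<'E'
from meas import *
q=rep('fl',[.479,.122],.07,.111,.120)
E

```

```text
[0.42696568 0.11806842 0.30185067] [ 41.1  -4.6 -19.4  -0.  -75.2  52.8] [ 0.3  0.8 -0.2]
[[-0.001  0.998  0.068]
 [ 0.     0.068 -0.998]
 [-1.    -0.001 -0.001]]
hub 7 mean [0.5756 0.1307 0.17  ] mid [0.5756 0.1309 0.1702] ext [0.0005 0.0036 0.0017]
rim 4761 mean [0.4821 0.1219 0.1054] mid [0.4803 0.1212 0.1043] ext [0.107  0.1073 0.0033]
[[0.533, 0.1303, 0.1046], [0.5203, 0.136, 0.106], [0.5145, 0.1049, 0.1055], [0.5086, 0.0866, 0.1054], [0.4971, 0.1487, 0.106], [0.4946, 0.0919, 0.1056], [0.4863, 0.0921, 0.1055], [0.472, 0.1637, 0.1059], [0.4641, 0.1404, 0.1051], [0.4561, 0.1457, 0.1058], [0.4489, 0.1376, 0.1056], [0.4412, 0.1185, 0.1047], [0.4271, 0.1225, 0.1053]]Traceback (most recent call last):
  File "<stdin>", line 1, in <module>
  File "meas.py", line 4, in <module>
    s=load(sys.argv[1]); P=cloud(s).reshape(-1,3); P=P[np.isfinite(P[:,0])]
           ~~~~~~~~^^^
IndexError: list index out of range
```

View pics/w3.png

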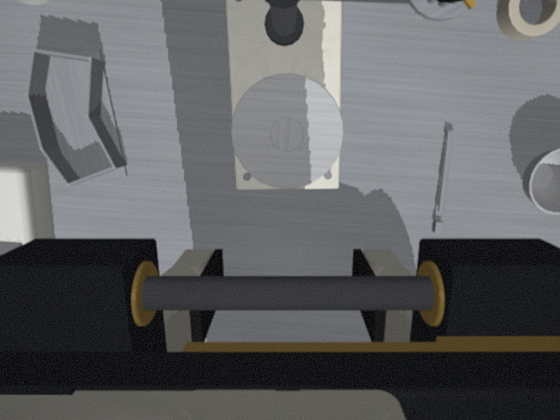

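Call:
{"method": "move_arm", "body": {"commands": [[[0,4.1,1.4,0],[0,4.1,1.4,0],[0,4.1,1.4,0],[0,4.1,1.4,0],[0,0,0,-0.14],[0,0,0,-0.14],[0,0,0,-0.14],[0,0,0,-0.14]]], "jaw": 4}}

```text
clock: 12.3
tool_pos: [0.5972, 0.0735, 0.3006]
orientation: [-100.8, 89.9, -154.6]
force: [-0.5, 0.6, -0.1]
opening: 0.0399
```

Call:
{"method": "move_arm", "body": {"commands": [[[0,0,0,-0.14],[0,0,0,-0.14],[0,0,0,-0.14],[0,0,0,-0.14],[0,0,0,-0.14],[0,0,0,-0.14],[0,0,0,-0.1],[0,0,0,0]]]}}

```text
clock: 13.1
tool_pos: [0.597, 0.0737, 0.301]
orientation: [-154.1, 89.9, -154.2]
force: [-0.4, -0.3, -0.1]
opening: 0.0399
```

```bash
python3 lidpot.py w4; python3 meas.py w4
```

```text
[0.5970182  0.07370898 0.300966  ] [ 25.6  11.5  -2.1   0.  -76.5 154.2] [-0.4 -0.3 -0.1]
[[-0.001  0.002  1.   ]
 [-0.001  1.    -0.002]
 [-1.    -0.001 -0.001]]
hub 1902 mean [0.5946 0.1326 0.174 ] mid [0.5948 0.1325 0.1737] ext [0.037  0.0368 0.0053]
peg 222 mean [0.5968 0.0732 0.2014] mid [0.5968 0.0724 0.1993] ext [0.0111 0.0119 0.0084]
knob 111 mean [0.6095 0.0308 0.2133] mid [0.6012 0.0179 0.2132] ext [0.0319 0.0313 0.0102]
rim 4651 mean [0.4819 0.1238 0.1054] mid [0.4803 0.121  0.1034] ext [0.1079 0.1074 0.0052]
[[0.4763, 0.1747, 0.1035], [0.5139, 0.1631, 0.1051], [0.4748, 0.1543, 0.1045], [0.5045, 0.1479, 0.1052], [0.4994, 0.1416, 0.1055], [0.5064, 0.1352, 0.1049], [0.4411, 0.1261, 0.1057], [0.4565, 0.1167, 0.1059], [0.4533, 0.1071, 0.1052], [0.472, 0.0994, 0.1055], [0.4563, 0.0916, 0.1046], [0.4931, 0.0827, 0.1055], [0.4781, 0.0677, 0.1054]]
```

View pics/w4.png

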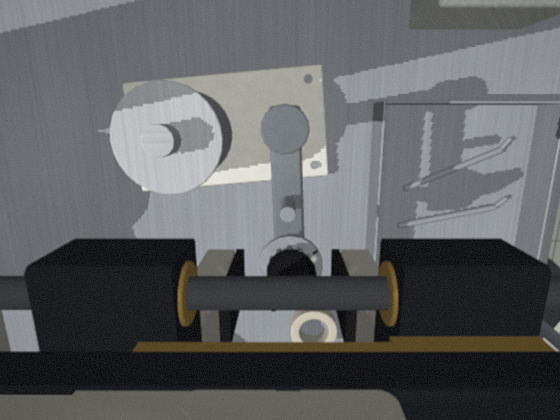

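Call:
{"method": "move_arm", "body": {"commands": [[[4,0,0,0],[4,0,0,0],[3,0,0,0],[1.9,0,0,0],[0,0,0,0],[0,0,0,0]]]}}

```text
clock: 13.75
tool_pos: [0.5972, 0.0738, 0.1732]
orientation: [-109.8, 90.0, -110.1]
force: [0.9, -0.0, 0.2]
opening: 0.0402
```

Call:
{"method": "move_arm", "body": {"commands": [[[0,0,0,0],[0,0,0,0],[0,0,0,0],[0,0,0,0],[0,0,0,0],[0,0,0,0]]], "jaw": 0.8}}

```text
clock: 14.35
tool_pos: [0.597, 0.074, 0.1735]
orientation: [11.8, 90.0, 11.6]
force: [-0.9, 0.5, 3.2]
opening: 0.011
```

Call:
{"method": "move_arm", "body": {"commands": [[[0,0.046,-0.73,0.125],[0,0.046,-0.73,0.125],[0,0.046,-0.73,0.125],[0,0.046,-0.73,0.125],[0,0.046,-0.73,0.125],[0,0.046,-0.73,0.125],[0,0.046,-0.73,0.125],[0,0,0,0]]]}}

```text
clock: 15.15
tool_pos: [0.5502, 0.0941, 0.1735]
orientation: [-90.0, 89.8, -140.6]
force: [-7.0, -3.6, 9.5]
opening: 0.0112
```

Call:
{"method": "move_arm", "body": {"commands": [[[0,0.0,-0.73,0.125],[0,0.02,-0.73,0.125],[0,0.046,-0.73,0.125],[0,0.046,-0.73,0.125],[0,0,0,0]]]}}

```text
clock: 15.65
tool_pos: [0.5368, 0.1203, 0.1735]
orientation: [-75.2, 89.8, -154.5]
force: [-10.7, -0.8, 12.2]
opening: 0.0113
```

Call:
{"method": "move_arm", "body": {"commands": [[[-0.05,-0.08,-0.3,0.05],[0,0,-0.2,0.03],[0,0,0,0]]]}}

```text
clock: 15.95
tool_pos: [0.5359, 0.1248, 0.1735]
orientation: [-63.9, 89.8, -147.6]
force: [-5.8, -2.6, 5.1]
opening: 0.0112
```

Call:
{"method": "move_arm", "body": {"commands": [[[0,-0.04,-0.15,0.02],[0,0,-0.1,0.015],[0,0,0,0]]]}}

```text
clock: 16.25
tool_pos: [0.5356, 0.1272, 0.1735]
orientation: [-56.2, 89.9, -141.8]
force: [-5.2, -3.4, 5.6]
opening: 0.0113
```

Call:
{"method": "move_arm", "body": {"commands": [[[0,-0.04,-0.1,0.015],[0,0,-0.1,0.015],[0,0,0,0]]]}}

```text
clock: 16.55
tool_pos: [0.5355, 0.1283, 0.1735]
orientation: [-28.6, 89.8, -115.9]
force: [-2.1, -8.7, 3.4]
opening: 0.011
```

Call:
{"method": "move_arm", "body": {"commands": [[[0,0,-0.1,0],[0,0,0,0],[0,0,0,0]]]}}

```text
clock: 16.85
tool_pos: [0.5354, 0.1283, 0.1735]
orientation: [-24.6, 89.7, -112.0]
force: [0.0, -12.5, 3.6]
opening: 0.0113
```

Call:
{"method": "move_arm", "body": {"commands": [[[0,0,0.15,0],[0,0,0,0],[0,0,0,0],[0,0,0,0],[0,0,0,0],[-2,0,0,0],[-4,0,0,0],[-4,0,0,0]]], "jaw": 4}}

```text
clock: 17.65
tool_pos: [0.5357, 0.1295, 0.2741]
orientation: [-60.1, 89.9, -147.4]
force: [1.4, 0.5, 0.1]
opening: 0.0399
```

Call:
{"method": "move_arm", "body": {"commands": [[[-4,0,0,0],[0,-4,0,0],[0,-4,0,0],[0,-3,0,0],[0,0,0,0],[0,0,0,0]]]}}

```text
clock: 18.25
tool_pos: [0.426, 0.1247, 0.3142]
orientation: [127.7, 89.9, 40.4]
force: [0.1, -0.2, 0.3]
opening: 0.0398
```

```bash
python3 lidpot.py w5; python3 - w5 <<'E'
from meas import *
h=rep('hub',[.594,.1325],.035,.169,.18); p=rep('peg',[.535,.1265],.02,.196,.208); k=rep('wing',[.48,.124],.035,.205,.225)
print('wing axis deg', np.degrees(0.5*np.arctan2(2*np.cov(k[:,0],k[:,1])[0,1],np.var(k[:,0])-np.var(k[:,1]))))
l=rep('lid',[.48,.121],.07,.1,.11)
E
```

```text
[0.42597206 0.12465627 0.3141987 ] [ 41.9  -4.9 -18.2   0.  -76.7  50.9] [ 0.1 -0.2  0.3]
[[ 0.002  0.999  0.048]
 [ 0.001  0.048 -0.999]
 [-1.     0.002 -0.001]]
hub 120 mean [0.5771 0.1317 0.1725] mid [0.5776 0.1317 0.1721] ext [0.0043 0.0224 0.0062]
peg 256 mean [0.5341 0.1272 0.2017] mid [0.5343 0.1273 0.2002] ext [0.0114 0.0113 0.0079]
wing 1237 mean [0.4801 0.1223 0.2174] mid [0.4797 0.1224 0.2127] ext [0.0326 0.0391 0.015 ]
wing axis deg -53.87834098820356
lid 4971 mean [0.4784 0.1203 0.106 ] mid [0.4795 0.121  0.1056] ext [0.1064 0.107  0.0058]
```

View pics/w5.png

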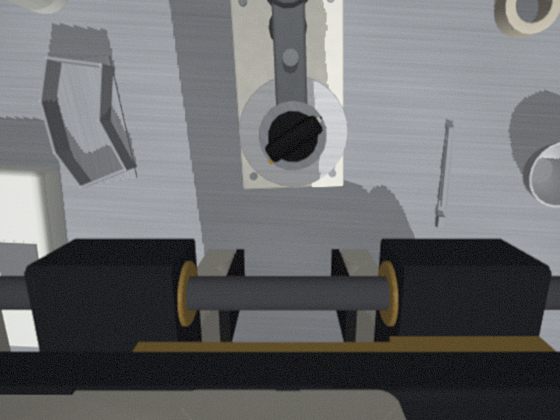

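Call:
{"method": "move_arm", "body": {"commands": [[[0,2.7,0.25,0],[0,2.7,0.25,0],[0,0,0,0.14],[0,0,0,0.14],[0,0,0,0.14],[0,0,0,0.14],[0,0,0,0.14],[0,0,0,0.14]]]}}

```text
clock: 19.1
tool_pos: [0.4813, 0.122, 0.3127]
orientation: [-6.4, 89.9, -142.2]
force: [0.7, -0.6, -0.2]
opening: 0.0399
```

Call:
{"method": "move_arm", "body": {"commands": [[[0,0,0,0.14],[0,0,0,0.01],[4,0,0,0],[4,0,0,0],[1,0,0,0],[0,0,0,0],[0,0,0,0]]], "jaw": 3.4}}

```text
clock: 19.8
tool_pos: [0.4816, 0.1223, 0.225]
orientation: [147.5, 89.9, 3.6]
force: [0.2, 0.2, 0.6]
opening: 0.034
```

```bash
python3 lidpot.py w6; python3 - w6 <<'E'
from meas import *
k=rep('wing',[.48,.124],.035,.205,.225)
if len(k)>9: print('wing axis deg', np.degrees(0.5*np.arctan2(2*np.cov(k[:,0],k[:,1])[0,1],np.var(k[:,0])-np.var(k[:,1]))))
E
```

```text
[0.4816303  0.12228078 0.22499471] [ 37.    3.6 -21.5   0.1 -64.9  -1. ] [0.2 0.2 0.6]
[[ 0.002  0.589 -0.808]
 [ 0.    -0.808 -0.589]
 [-1.     0.001 -0.001]]
wing 1626 mean [0.4853 0.1149 0.2169] mid [0.4842 0.1165 0.2151] ext [0.0376 0.0297 0.0199]
wing axis deg -54.232293840107026
```

Call:
{"method": "move_arm", "body": {"commands": [[[0,-0.1,0.13,0],[1.5,0,0,0],[1.4,0,0,0],[0.8,0,0,0],[0,0,0,0],[0,0,0,0]]]}}

```text
clock: 20.45
tool_pos: [0.4792, 0.1221, 0.1873]
orientation: [160.8, 89.9, 16.8]
force: [0.3, -0.9, 0.3]
opening: 0.0339
```

Call:
{"method": "move_arm", "body": {"commands": [[[0,0,0,0],[0,0,0,0],[0,0,0,0],[0,0,0,0],[0,0,0,0],[0,0,0,0]]], "jaw": 0.8}}

```text
clock: 21.05
tool_pos: [0.4801, 0.1227, 0.1871]
orientation: [169.2, 89.8, 25.2]
force: [5.5, 1.2, -1.5]
opening: 0.0138
```

```bash
cat > m.py <<'E'
from h import *
o=get_obs(); T=toolT(o); print('t',o['clock'],'pos',o['tool_pos'].round(4),'head',np.degrees(np.arctan2(T[1,1],T[0,1])).round(2),'F',np.round(o['force'],1),'M',np.round(o['moment'],3),'op',o['opening'],'j6',np.round(o['joint_pos'][5],2),'tau6',np.round(o['tau'][5],3))
E
python3 m.py
```

```text
t 21.05 pos [0.4801 0.1227 0.1871] head -53.99 F [ 5.5  1.2 -1.5] M [ 0.568 -1.856  0.09 ] op 0.013800681526607057 j6 -1.15 tau6 -0.078
```

Call:
{"method": "move_arm", "body": {"commands": [[[0,0,0,0.1],[0,0,0,0.1],[0,0,0,0.1],[0,0,0,0.1],[0,0,0,0]]]}}

```text
clock: 21.55
tool_pos: [0.48, 0.1227, 0.1871]
orientation: [-167.2, 89.8, 25.8]
force: [5.3, 2.5, -0.6]
opening: 0.014
```

```bash
python3 m.py
```

```text
t 21.55 pos [0.48   0.1227 0.1871] head -77.01 F [ 5.3  2.5 -0.6] M [ 0.66  -1.978 -0.031] op 0.013964080784373365 j6 -24.17 tau6 -1.444
```

Call:
{"method": "move_arm", "body": {"commands": [[[0,0,0,0.1],[0,0,0,0.1],[0,0,0,0.1],[0,0,0,0]]]}}

```text
clock: 21.95
tool_pos: [0.4799, 0.1227, 0.1871]
orientation: [-149.2, 89.8, 26.7]
force: [4.7, 3.2, 0.8]
opening: 0.0138
```

```bash
python3 m.py
```

```text
t 21.95 pos [0.4799 0.1227 0.1871] head -94.08 F [4.7 3.2 0.8] M [ 0.913 -2.035  0.1  ] op 0.013814565692446046 j6 -41.24 tau6 -1.52
```

Call:
{"method": "move_arm", "body": {"commands": [[[0,0,0,0.07],[0,0,0,0]]]}}

```text
clock: 22.15
tool_pos: [0.4799, 0.1226, 0.1871]
orientation: [-144.9, 89.8, 27.1]
force: [4.6, 2.4, 0.8]
opening: 0.0138
```

```bash
python3 m.py; python3 m.py; sed -i 's/^o=get_obs(); T/o=get_obs(); T/' m.py; python3 - <<'E'
from h import *
# camera calls advance 0.05 s: see noise of readings while holding
for i in range(4):
    snapshot('wrist'); o=get_obs(); print(np.round(o['moment'],3),np.round(o['tau'][5],3))
shot('wrist','w7')
E
```

```text
t 22.15 pos [0.4799 0.1226 0.1871] head -98.0 F [4.6 2.4 0.8] M [ 0.902 -1.964  0.004] op 0.013800628916623352 j6 -45.16 tau6 -0.858
t 22.15 pos [0.4799 0.1226 0.1871] head -98.0 F [4.6 2.4 0.8] M [ 0.902 -1.964  0.004] op 0.013800628916623352 j6 -45.16 tau6 -0.858
[ 0.903 -2.008  0.071] -0.288
[ 0.899 -2.023  0.03 ] -0.08
[ 0.905 -1.965  0.024] -0.026
[ 0.937 -2.001  0.021] -0.016
```

View pics/w7.png

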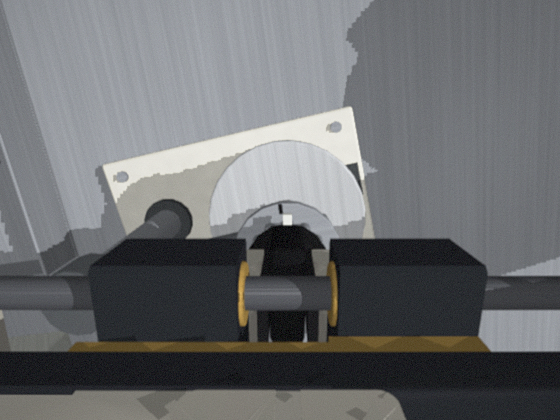

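```bash
cat > ring.py <<'E'
from h import *
import sys
exec(open('m.py').read())
def ring(s,c=(.48,.1225)):
    T=toolT(get_obs()); ha=np.arctan2(T[1,1],T[0,1]); a=np.radians(np.arange(-64,65,4)); out=[]
    g=s[0].astype(np.float32).mean(2); res=[]
    for r,z in ((.0225,.178),(.0245,.170),(.0265,.170)):
        P=np.c_[c[0]+r*np.cos(ha+a),c[1]+r*np.sin(ha+a),np.full(len(a),z)]; uv=proj(s,P).astype(np.float32)
        res.append((cv2.remap(g,uv[:,0].reshape(1,-1),uv[:,1].reshape(1,-1),1)[0],uv))
    return a,res
s=shot('wrist') if len(sys.argv)<2 else load(sys.argv[1])
a,res=ring(s)
for v,uv in res: print(v.round().astype(int).tolist(), uv[16].round(0))
E
python3 ring.py w7
python3 - <<'E'
import cv2
g=cv2.imread('pics/w7.png',0)
for r in range(198,226,2): print(r,g[r,250:330:3].tolist())
E
```

```text
t 22.4 pos [0.4799 0.1227 0.1871] head -97.89 F [ 5.9  2.2 -0.8] M [ 0.873 -2.001  0.049] op 0.013550601896282672 j6 -45.05 tau6 -0.013
[129, 163, 165, 163, 158, 165, 171, 164, 163, 159, 153, 164, 164, 163, 159, 232, 232, 228, 161, 159, 160, 148, 112, 114, 119, 118, 118, 116, 118, 120, 124, 114, 57] [287. 218.]
[163, 160, 162, 168, 165, 162, 162, 165, 165, 162, 165, 160, 163, 160, 164, 164, 163, 162, 16, 165, 165, 163, 161, 156, 124, 119, 117, 122, 136, 115, 119, 114, 120] [287. 210.]
[165, 160, 168, 166, 162, 160, 165, 164, 161, 163, 163, 164, 162, 161, 163, 162, 162, 160, 27, 167, 163, 162, 163, 163, 166, 167, 138, 164, 164, 153, 120, 117, 119] [287. 206.]
198 [192, 200, 206, 207, 202, 204, 193, 200, 199, 201, 195, 202, 204, 199, 196, 196, 197, 194, 193, 198, 202, 198, 194, 193, 202, 196, 190]
200 [197, 197, 200, 205, 200, 201, 197, 201, 201, 195, 172, 144, 136, 133, 166, 180, 191, 195, 191, 195, 201, 199, 193, 191, 201, 195, 194]
202 [193, 196, 201, 200, 199, 203, 194, 185, 164, 111, 104, 104, 100, 107, 109, 116, 125, 162, 191, 201, 202, 199, 192, 191, 201, 193, 193]
204 [195, 195
[... 811 characters left out ...]
7, 192]
216 [94, 155, 164, 149, 151, 143, 123, 135, 159, 166, 160, 225, 234, 234, 173, 159, 159, 161, 158, 159, 163, 161, 157, 163, 161, 122, 189]
218 [154, 132, 123, 119, 117, 117, 115, 135, 160, 162, 160, 222, 234, 234, 178, 160, 160, 158, 160, 164, 163, 162, 160, 158, 160, 159, 161]
220 [163, 125, 117, 116, 119, 117, 116, 158, 158, 160, 157, 220, 233, 233, 169, 161, 165, 168, 165, 163, 159, 162, 163, 162, 160, 161, 152]
222 [160, 120, 115, 111, 117, 115, 109, 137, 145, 149, 126, 207, 235, 234, 158, 166, 163, 150, 145, 156, 162, 160, 160, 159, 162, 157, 163]
224 [161, 117, 116, 113, 113, 103, 82, 81, 91, 108, 92, 176, 210, 211, 111, 110, 114, 89, 99, 124, 163, 159, 163, 161, 159, 165, 163]
```

```bash
cat > lag.py <<'E'
from h import *
exec(open('m.py').read())
def lag(s,c=(.48,.1225)):
    T=toolT(o); ha=np.arctan2(T[1,1],T[0,1]); a=np.arange(-80,81,1.); A=ha+np.radians(a); g=s[0].astype(np.float32).mean(2)
    V=[]
    for r,z in ((.0225,.178),(.0235,.170),(.0245,.170),(.0255,.170),(.0265,.170)):
        uv=proj(s,np.c_[c[0]+r*np.cos(A),c[1]+r*np.sin(A),np.full(len(a),z)]).astype(np.float32)
        V.append(cv2.remap(g,uv[:,:1].T.copy(),uv[:,1:].T.copy(),1)[0])
    d=np.mean(V[1:],0); p=V[0]
    print('pointer',a[p>205].mean().round(1) if (p>205).any() else None,'line',[(int(x),int(y)) for x,y in zip(a,d) if y<75])
lag(shot('wrist'))
E
python3 lag.py
```

```text
t 22.4 pos [0.4799 0.1227 0.1871] head -97.89 F [ 5.9  2.2 -0.8] M [ 0.873 -2.001  0.049] op 0.013550601896282672 j6 -45.05 tau6 -0.013
pointer 0.0 line [(-80, 28), (-79, 28), (-78, 26), (-77, 24), (-76, 24), (-75, 25), (-74, 27), (-73, 25), (-72, 27), (-71, 28), (-70, 35), (-69, 52), (6, 72), (7, 32), (8, 29), (9, 65), (68, 59), (69, 41), (70, 30), (71, 29), (72, 28), (73, 28), (74, 27), (75, 26), (76, 27), (77, 30), (78, 30), (79, 27), (80, 30)]
```

Call:
{"method": "move_arm", "body": {"commands": [[[0,0,0,0.08],[0,0,0,0.08]]]}}

```text
clock: 22.65
tool_pos: [0.4799, 0.1227, 0.1871]
orientation: [-134.8, 89.8, 28.0]
force: [4.0, 2.2, -1.5]
opening: 0.0137
```

```bash
python3 lag.py
```

```text
t 22.65 pos [0.4799 0.1227 0.1871] head -107.22 F [ 4.   2.2 -1.5] M [ 0.905 -2.018  0.089] op 0.013727195899348864 j6 -54.38 tau6 1.321
pointer 0.0 line [(-80, 28), (-79, 27), (-78, 30), (-77, 27), (-76, 26), (-75, 27), (-74, 25), (-73, 25), (-72, 28), (-71, 28), (-70, 30), (-69, 48), (15, 72), (16, 36), (17, 33), (18, 67), (68, 60), (69, 42), (70, 28), (71, 29), (72, 30), (73, 28), (74, 29), (75, 31), (76, 29), (77, 30), (78, 30), (79, 30), (80, 30)]
```

Call:
{"method": "move_arm", "body": {"commands": [[[0,0,0,0.04],[0,0,0,0.04]]]}}

```text
clock: 22.9
tool_pos: [0.4799, 0.1227, 0.1871]
orientation: [-129.3, 89.8, 28.9]
force: [6.0, 1.9, -1.0]
opening: 0.014
```

```bash
sed -i 's/if y<75\]/if y<75 and abs(x)<66]/' lag.py; python3 lag.py; sleep 1; python3 lag.py
```

```text
t 22.9 pos [0.4799 0.1227 0.1871] head -111.73 F [ 6.   1.9 -1. ] M [ 0.964 -2.1    0.023] op 0.013965753691255368 j6 -58.89 tau6 0.683
pointer 0.0 line [(20, 57), (21, 26), (22, 37)]
t 22.95 pos [0.4799 0.1227 0.1871] head -111.88 F [ 4.1  1.7 -0.9] M [ 0.938 -2.116 -0.033] op 0.013943627977519545 j6 -59.04 tau6 0.385
pointer -0.5 line [(21, 34), (22, 26), (23, 58)]
```

Call:
{"method": "move_arm", "body": {"commands": [[[0,0,0,0.04],[0,0,0,0.04],[0,0,0,0.03],[0,0,0,0],[0,0,0,0]]]}}

```text
clock: 23.5
tool_pos: [0.4799, 0.1227, 0.1871]
orientation: [-122.4, 89.8, 29.6]
force: [6.2, 2.7, 0.3]
opening: 0.0139
```

```bash
python3 lag.py
```

```text
t 23.5 pos [0.4799 0.1227 0.1871] head -117.96 F [6.2 2.7 0.3] M [ 0.907 -2.034 -0.075] op 0.013939963656052613 j6 -65.11 tau6 0.074
pointer 0.5 line [(28, 56), (29, 29), (30, 31), (31, 71)]
```

Call:
{"method": "move_arm", "body": {"commands": [[[0,0,0,0],[0,0,0,0],[0,0,0,0],[0,0,0,0],[0,0,0,0]]], "jaw": 3.2}}

```text
clock: 24.05
tool_pos: [0.4785, 0.1218, 0.1864]
orientation: [56.0, 90.0, -152.2]
force: [0.2, 0.8, 0.0]
opening: 0.0322
```

```bash
python3 lag.py
```

```text
t 24.05 pos [0.4785 0.1218 0.1864] head -118.17 F [0.2 0.8 0. ] M [ 0.064 -0.083  0.009] op 0.03217473196294857 j6 -65.3 tau6 0.012
pointer 0.0 line [(28, 65), (29, 29), (30, 27), (31, 62)]
```

Call:
{"method": "move_arm", "body": {"commands": [[[-1,0,0,0],[-3,0,0,0],[-4,0,0,0],[-4,0,0,0],[-2,0,0,0],[0,0,-3,0],[0,0,-3,0],[0,0,0,0]]]}}

```text
clock: 24.9
tool_pos: [0.5335, 0.0926, 0.3267]
orientation: [113.7, 90.0, -94.6]
force: [-0.6, 0.4, 0.6]
opening: 0.0319
```

```bash
python3 - <<'E'
from h import *
print(get_obs()['tool_pos'])
w=shot('wrist','w9');a=shot('side','s9');t=shot('top','t9')
A=cv2.resize(a[0][130:330,130:450],(400,300),interpolation=2);B=cv2.resize(t[0][120:300,110:450],(400,300),interpolation=2)
W=cv2.resize(w[0],(400,300),interpolation=3)
cv2.imwrite('pics/c9.png',np.vstack([np.hstack([A,B]),np.hstack([W,np.zeros_like(W)])])[:,:,::-1])
E
python3 - w9 <<'E'
from meas import *
h=rep('hub',[.594,.1325],.035,.169,.18); p=rep('peg',[.535,.1265],.02,.196,.208); k=rep('wing',[.48,.124],.035,.205,.225); rep('lid',[.48,.121],.07,.1,.11)
E
```

```text
[0.5334876  0.09258751 0.32665553]
hub 440 mean [0.5836 0.1324 0.1736] mid [0.5851 0.1309 0.1725] ext [0.0193 0.0333 0.0069]
peg 177 mean [0.5342 0.1264 0.2014] mid [0.5344 0.1272 0.1998] ext [0.0115 0.0119 0.0073]
wing 1113 mean [0.4801 0.1202 0.2164] mid [0.4798 0.1222 0.2125] ext [0.0295 0.0413 0.0149]
lid 4307 mean [0.4773 0.1032 0.1059] mid [0.4802 0.1204 0.1048] ext [0.1074 0.1052 0.0074]
```

View pics/c9.png

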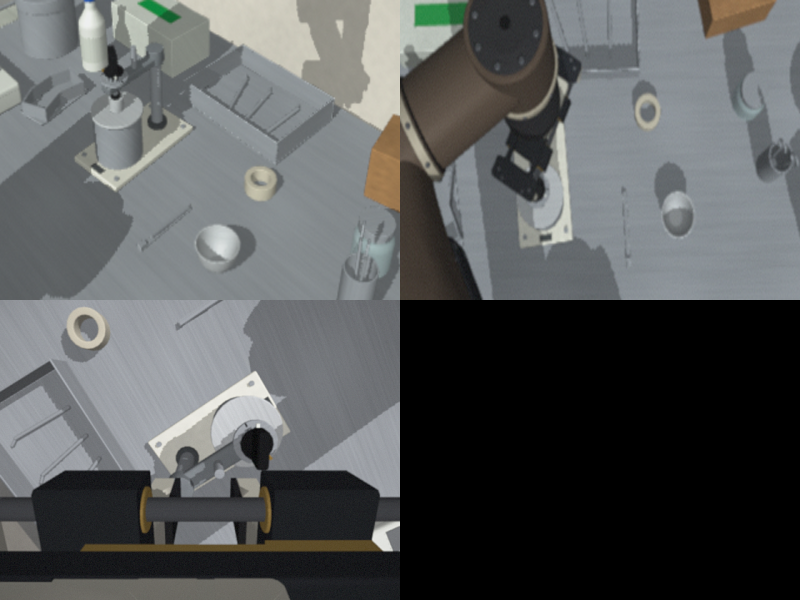

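The picture shows the lid level on the pot, the arm over its centre with the knob at about (258,440), and the bystanders standing as before.

```bash
python3 -c "
from plant import close_job; print(close_job())"
```

```text
the job is handed in; nothing more can be done
None
```

The steriliser is closed and the job is handed in, at about 25 s of the 72 s allowed. The lid is on the pot, the clamp arm is at its stop, and the knob was turned clockwise by one click.

- **Lid:** I carried it by its boss and set it down with about 8 N. The last look showed its flange top level at about 106 mm, as it should be when fully home, and centred over the pot to about 1 mm.
- **Clamp arm:** I swung it by the peg until it stopped moving while the push rose from about 3 to 12.5 N. The arm's measured direction agreed with the pot's centre.
- **Knob:** After letting go, the white pointer sat 29.5° past the collar line, which matches one 30° click. The knob turned about 1.1 rad in all.
- **Disagreement:** The moment reading was too weak and noisy to show the 0.26 to 0.4 N m rise or the drop at the click. The count of one click rests on the camera's view of the marks alone.
- **Other objects:** None of them looked moved in the final pictures, and the gripper was open and clear of everything. I did not measure their positions again.

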